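# Shut the tagged cock in the bench air box

### The arm

A 6-joint arm with a two-finger parallel gripper is mounted at the origin on the work surface; the furniture and walls round the work are solid. World frame = base frame: x ahead of the robot, y to its left, z up, the work surface at z = 0. Lengths are in m, angles in rad, forces in N, time in s.
With the tool pointing down it reaches from about 0.3 to 0.775 m from the base axis. Payload 14.6 kg.
Tool frame: the origin (TCP) lies at the very end of the fingers, on their centre line; the grasp point (between the pads) lies 19 mm behind it; y points along the fingers, z is the direction in which the jaws open and shut, and the axes are right-handed (so a half turn about y gives the same grasp; the last joint's range is limited). The gripper opens to 94 mm and grips with 3 to 60 N. Pads are 16 mm wide; open, the fingers measure 119 mm over their backs; the gripper's body (75 mm by 177 mm) begins 78 mm behind the grasp point.
Start: joints at [-1.396, 0.3, 1.521, -0, 1.321, -0.067], TCP at [0.132, -0.534, 0.205] pointing down, gripper open.
Joint ranges: [-3.03, 3.03], [-0.79, 2.21], [0.23, 2.52], [-1.04, 4.18], [0, 3.07], [-2.55, 2.55]. Speed limits (rad/s): [2.22, 2.22, 2.57, 3.14, 3.14, 3.14].

### API

Orientations are given as [roll, pitch, yaw] about the fixed x, y, z axes, in that order (R = Rz(yaw) Ry(pitch) Rx(roll)).
In Python, from station import get_obs, camera, hand_in, masks_of gives the robot as it stands.
- The arm moves only by the shell command python3 -m jog 'ROWS' [FORCE]. ROWS is text: rows parted by semicolons, each of 7 numbers parted by spaces: the shift along the world's x, y, z in mm, then the turn, a rotation vector about the world's x, y, z in degrees, then the closure, from 0 (fully open) to 1 (shut). A call has 1 to 10 rows; each row is the pose to reach, as a shift and turn from the pose measured when the call began; what a row does not reach only later rows make up. A row lasts 1/12 s, in which the tool goes at most 41.7 mm and 7.16 degrees, less where a joint would pass 70% of its speed; a pose out of reach is approached as far as the arm can. A call with a gripper value outside its range is refused whole. The fingers move at their own pace and stop on an object; FORCE is the grip in N (left out, the last holds). Time passes only in rows, so rows that repeat a pose let the fingers close. It gives the time, the measured TCP pose, the force and the opening at its end, in the units of the state.
- get_obs(): the state, without advancing time (a new reading comes with each control period).
- camera(name): name is "scene" or "top" or "wrist"; returns a dict with "img" (420x560x3 uint8, red, green, blue), "range_z" (420x560 float32, m along the optical axis (not along the pixel's ray), 0 where there is no reading), "fx", "fy", "cx", "cy" (pixels), "k1" (the pictures are not rectified: a ray, as slopes to the right and down, at radius r is drawn at 1 + k1 r^2 times it, then the intrinsics apply), "rvec" (rotation vector, rad) and "tvec" (3), from world to camera coordinates, as OpenCV has them. Camera axes: x right, y down, z forward; pixel columns grow to the right and rows downward; lengths in m; the calibration is good to about 2 mm. A picture is of the moment at which its call begins.
- hand_in(): hands the job in, once; it reports no verdict.
Trained networks look in the newest picture that a camera, given by its name, has taken for a name from the list of things; names that differ only in an ending like _2 or _b are one class to them, and where a whole thing is asked for, a point or a joint stands for the part that bears it (a point fixed in the world has none). Each returns a list of dicts, best first, with "conf" (0 to 1); they miss things now and then, are a little off and sometimes report something else, mostly with a low value. They report only what shows in the picture. A call takes as long as a camera call. They do not tell look-alikes from the thing itself.
- masks_of(thing, camera): "mask" (420x560 bool, what is visible of it) and "extent" ([left, top, right, bottom] in pixels, round what is visible of it).
The state is a dict: "time_s": time; "qpos": joint angles; "joint_vel": joint speeds; "tau": joint torques, N m; "ee_pos": TCP position; "eef_rot": TCP orientation; "force": force on the tool from outside, world axes, zero at the start; "moment": the same for the moment, N m; "grip_width": finger opening in m.
Only numpy, scipy, OpenCV 4.12 (cv2) and the standard library are available. Lean on these libraries where they do the work, as an engineer would, in place of code of your own. Each camera call takes 0.05 s, during which the arm holds its last target.

### The job

Push the air box's sliding cover back by its lip, all the way to its stop, so that the two levers under it are uncovered; then push the lever with the round end a quarter turn until it is fully shut. Nothing is to be lifted: only push with the fingertips, leave the cover lying in its rails, leave the plain straight lever open as it is, and do not disturb the things standing around the box.

Things in the scene. Friction and masses are not known exactly. Their poses are not given: they have to be found in the camera images.
- air_box: Fixed grey box 172 (x) by 180 (y) mm; origin under its centre; +x = the way the cover opens (brass outlets on that wall). Front half (inside x -78..0, y -79..79 mm) is a well, floor 48 mm, walls 96 mm above the table; rear half a closed deck 96 mm high. Rails at both sides and a rear stop rise to 105 mm; front corner lugs too, only beyond y = +/-74 mm.
- cover: Loose aluminium plate 84 (x) by 166 (y) by 4 mm, about 0.3 kg, origin at the centre of its underside, lying 96 mm above the table between the rails, axes along the box's. Closed: origin at x = -39 to -33 mm of the box; at the rear stop: x = +40 mm. Slides with light friction (a few N), not fastened.
- lip (a point): Middle of the outer (-x) face of the cover's upright push lip, 6 mm thick and 110 mm long (along y), at the cover's front edge: 42 mm from the cover's origin toward -x and 13 mm above its underside (109 mm above the table). The lip's top is 9 mm above this point, the plate's top 9 mm below. Push it toward the box's +x.
- tagged_cock: Fixed brass cock whose lever has the round end. Origin on that lever's vertical turning axis, on the well's floor, 48 mm above the table; axes along the box's. It stands at x = -23 mm of the box and y = -34 or +28 mm (the plain cock is at the other place).
- tagged_end (a point): Centre of the tagged lever's round end: a steel disc 22 mm across, 9 mm thick, 34 mm from the turning axis, on a bar 9 mm wide. The lever spans heights 76 to 85 mm above the table, this point 80 mm. Under the cover at the start.
- tagged_lever (a joint): Angle of the tagged lever, rad: 0 = open, pointing to the box's -x; 1.57 = shut at its stop, pointing to the box's +y (clockwise from above). Starts at 0 to 0.15; stays where it is left; 2 to 3 N at its end turns it.
- plain_end (a point): Point on the other lever, 34 mm from its axis: a plain straight steel bar, 9 mm wide, 45 mm long, no round end, at the same height and with the same movement. Starts 0 to 0.15 rad from open and must be left so.
- thread_spool: Loose tan thread spool, 38 mm wide and 55 mm tall, standing close beside the box on its +y side. A bystander.
- wax_tin: Loose round tin, 68 mm wide and 34 mm tall, close beside the box on its +y side. A bystander.
- dye_bottle: Loose small bottle, 44 mm wide and 95 mm tall, standing close to the box's +x wall. A bystander.
Not all that is in view belongs to the job. Of the things that look like the cover, the larger one is meant.

How it is judged:
On the way, in this order (a step that is already met when the one before it is completed fails the run):
1. the cover is pushed back, to within 12 mm of its rear stop (x of cover in the frame of air_box above 0.028 m), for 0.2 s.
2. the tagged lever is shut (value of joint tagged_lever above 1.45 rad), for 0.2 s.
At the end, for the whole second after the job is handed in: The cover lies in its rails within 12 mm of the rear stop and at rest, the tagged lever is within 0.12 rad of its shut stop, and the plain lever's end is within 10 mm of where it was (x of cover in the frame of air_box above 0.028 m and z of cover in the frame of air_box between 0.09 and 0.1 m and linear speed of cover below 0.01 m/s and value of joint tagged_lever above 1.45 rad and distance of plain_end from where it was at the start of the episode below 0.01 m); the robot touches nothing.
It fails at once if the cover is lifted (more than 8 mm) or tipped out of its rails (z of cover in the frame of air_box above 0.104 m or angle between cover's own z axis and vertical above 0.12 rad).
It fails at once if the plain lever's end is moved more than 10 mm (distance of plain_end from where it was at the start of the episode above 0.01 m).
It fails at once if the thread spool is moved more than 20 mm or lifted (distance of thread_spool from where it was at the start of the episode above 0.02 m).
It fails at once if the wax tin is moved more than 20 mm or lifted (distance of wax_tin from where it was at the start of the episode above 0.02 m).
It fails at once if the dye bottle is moved more than 20 mm or lifted (distance of dye_bottle from where it was at the start of the episode above 0.02 m).
It also fails if it takes over 45 s, if anything falls off the work surface, if the arm or the gripper's body presses on something with over 40 N, if the wrist force passes 120 N, or if a joint passes its speed limit or range.

## Working session

There is one attempt and no reset: what is moved stays moved. The work goes in short steps, Python scripts to look and compute and a shell command to move; the robot and the scene stay as the last step left them, time stands still between calls to the robot, and variables do not carry over. Pictures are saved under pics/ and viewed, and the job is handed in when it is done.

```bash
mkdir -p pics
cat > h.py <<'E'
import numpy as np, cv2
from station import *
def snap(n,f=None):
    c=camera(n)
    if f: cv2.imwrite('pics/'+f,c['img'][:,:,::-1])
    return c
def world(c):
    H,W=c['range_z'].shape
    u,v=np.meshgrid(np.arange(W),np.arange(H))
    xd=(u-c['cx'])/c['fx'];yd=(v-c['cy'])/c['fy']
    x,y=xd.copy(),yd.copy()
    for _ in range(20):
        s=1+c['k1']*(x*x+y*y);x=xd/s;y=yd/s
    z=c['range_z'];P=np.stack([x*z,y*z,z],-1)
    R=cv2.Rodrigues(np.array(c['rvec'],float))[0]
    return (P-np.array(c['tvec']).reshape(3))@R, z>0
E
python3 - <<'E'
from h import *
o=get_obs();print(o)
for n in['scene','top','wrist']:
    c=snap(n,n+'0.png')
    W,ok=world(c)
    for t in['air_box','cover','lip','thread_spool','wax_tin','dye_bottle']:
        for m in masks_of(t,n):
            p=W[m['mask']&ok]
            print(n,t,round(m['conf'],2),m['extent'],np.median(p,0).round(3) if len(p) else None)
E
```

```text
{'time_s': 0.0, 'qpos': array([-1.39560609e+00,  3.00454369e-01,  1.52158232e+00, -1.19558023e-05,
        1.32069449e+00, -6.66323689e-02]), 'joint_vel': array([ 3.18085446e-04, -1.89689740e-03, -5.64255159e-04,  2.21592192e-04,
        5.75738435e-04,  7.12159145e-05]), 'tau': array([-2.26652010e-03, -5.31809628e+01, -3.52741098e+01,  7.06409407e-02,
        2.44026049e-02, -4.52106781e-05]), 'ee_pos': array([ 0.13164095, -0.53374373,  0.20489498]), 'eef_rot': array([-1.57193309e+00,  6.42513834e-05, -2.89976712e+00]), 'force': array([-0.01412038, -0.25695236,  0.79219819]), 'moment': array([ 0.01176907, -0.05533001, -0.03614687]), 'grip_width': 0.09433775075622626}
scene air_box 0.57 [191.3, 138.4, 295.8, 236.7] [ 0.457 -0.36   0.095]
scene air_box 0.48 [293.7, 168.3, 319.4, 198.3] [ 0.614 -0.341  0.034]
scene cover 0.85 [196.3, 140.2, 272.2, 192.1] [ 0.451 -0.261  0.101]
scene cover 0.62 [248.0, 316.9, 303.2, 368.9] [ 0.364 -0.667  0.004]
scene lip 0.94 [197.8, 141.5, 272.4, 192.3] [ 0.452 -0.261  0.101]
scene lip 0.62 [243.4, 319.0, 302.6, 369.8] [ 0.364 -0.667  0.004]
scene wax
[... 189 characters left out ...]
 -0.339  0.096]
top air_box 0.21 [157.2, 192.5, 214.7, 280.4] [ 0.458 -0.262  0.1  ]
top cover 0.93 [160.0, 191.7, 216.0, 281.0] [ 0.458 -0.262  0.1  ]
top cover 0.86 [361.7, 255.3, 395.5, 304.2] [ 0.371 -0.666  0.002]
top lip 0.95 [362.2, 249.4, 394.9, 302.5] [ 0.369 -0.666  0.002]
top lip 0.63 [158.9, 190.7, 214.8, 279.9] [ 0.458 -0.262  0.1  ]
top thread_spool 0.62 [186.2, 175.2, 205.7, 190.7] [ 0.581 -0.27   0.054]
top thread_spool 0.2 [208.4, 152.0, 236.3, 180.0] [ 0.621 -0.329  0.034]
top wax_tin 0.88 [208.6, 148.3, 238.5, 182.2] [ 0.621 -0.329  0.034]
top dye_bottle 0.78 [262.1, 246.1, 281.3, 269.0] [ 0.415 -0.434  0.075]
wrist lip 0.95 [438.7, 0.0, 502.5, 47.4] [ 0.333 -0.675  0.001]
```

Run:
```python
from h import *
import cv2
a=cv2.imread('pics/top0.png');
cv2.imwrite('pics/top_crop.png',cv2.resize(a[130:320,120:320],None,fx=3,fy=3,interpolation=cv2.INTER_CUBIC))
```

```text
(no output)
```

View pics/scene0.png

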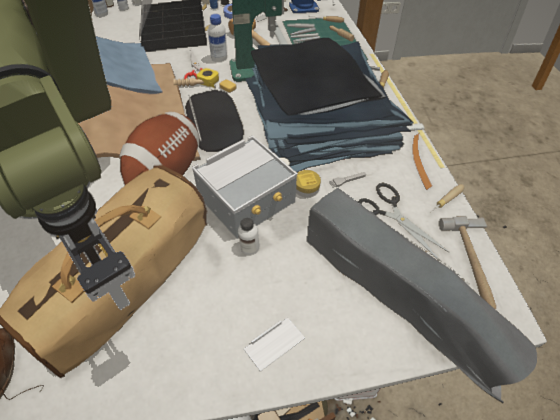

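View pics/top0.png

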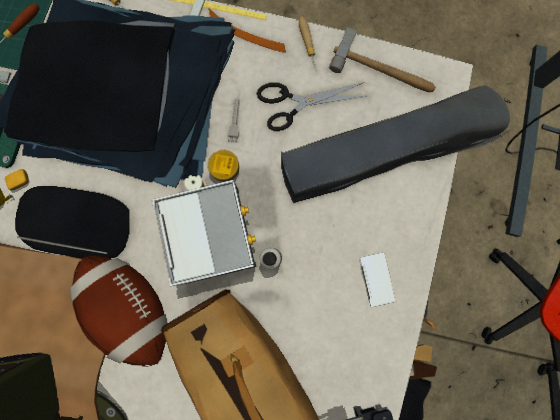

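Run:
```python
from h import *
c=snap('top');W,ok=world(c)
# box high points
z=W[...,2]
reg=ok&(W[...,0]>.33)&(W[...,0]<.62)&(W[...,1]<-.18)&(W[...,1]>-.48)
for lo,hi in[(.090,.098),(.0985,.1025),(.103,.107),(.113,.122)]:
    m=reg&(z>lo)&(z<hi);p=W[m][:,:2].astype(np.float32)
    r=cv2.minAreaRect(p);print(lo,len(p),r,np.round(cv2.boxPoints(r),3).tolist())
```

```text
0.09 3920 ((0.46952134370803833, -0.3288760483264923), (0.2648281753063202, 0.3054189383983612), 2.551161289215088) [[0.33000001311302185, -0.18199999630451202], [0.3440000116825104, -0.4869999885559082], [0.609000027179718, -0.47600001096725464], [0.5950000286102295, -0.17000000178813934]]
0.0985 2604 ((0.47537916898727417, -0.3297566771507263), (0.2950684726238251, 0.2859787344932556), 89.3784408569336) [[0.3310000002384186, -0.47600001096725464], [0.6169999837875366, -0.4790000021457672], [0.6200000047683716, -0.18400000035762787], [0.33399999141693115, -0.1809999942779541]]
0.103 560 ((0.47372329235076904, -0.3284635841846466), (0.2927924692630768, 0.29095083475112915), 89.16332244873047) [[0.32600000500679016, -0.4729999899864197], [0.6169999837875366, -0.47699999809265137], [0.6209999918937683, -0.18400000035762787], [0.33000001311302185, -0.18000000715255737]]
0.113 311 ((0.4741120934486389, -0.3298128843307495), (0.2856161594390869, 0.30023178458213806), 0.2391779124736786) [[0.3310000002384186, -0.18000000715255737], [0.3319999873638153, -0.48100000619888306], [0.6179999709129333, -0.4790000021457672], [0.6159999966621399, -0.17900000512599945]]
```

The larger plate (top px ~[160,191,216,281], lying on the box with outlets at its right) is the cover. The smaller white plate at (378,280) is a decoy on the table. Box +x points roughly to world -y.

Run:
```python
from h import *
c=snap('top');W,ok=world(c)
z=W[...,2]
reg=np.zeros_like(ok);reg[178:292,148:258]=1
reg&=ok
m0=reg&(z>.088)&(z<.125);m0=cv2.morphologyEx(m0.astype(np.uint8),cv2.MORPH_OPEN,np.ones((3,3)))
n,l,s,_=cv2.connectedComponentsWithStats(m0);i=1+np.argmax(s[1:,4]);m0=l==i
def rect(m):
    p=W[m][:,:2].astype(np.float32);r=cv2.minAreaRect(p);print(len(p),r,np.round(cv2.boxPoints(r),4).tolist());return r
rect(m0)
for lo,hi in[(.113,.125),(.098,.1025),(.103,.108)]:
    m=m0&(z>lo)&(z<hi);rect(m)
# scene surroundings
for name,(u0,v0,u1,v1) in dict(bag=(165,290,320,420),ball=(70,255,165,365),bot=(255,240,290,280),tin=(205,148,240,182),spool=(183,172,206,191)).items():
    P=W[v0:v1,u0:u1][ok[v0:v1,u0:u1]];P=P[P[:,2]>.02]
    print(name,P.min(0).round(3),P.max(0).round(3))
a=cv2.imread('pics/top_crop.png');
```

```text
7541 ((0.4672449827194214, -0.2949601709842682), (0.1819200962781906, 0.17338122427463531), 13.4239501953125) [[0.358599990606308, -0.23180000483989716], [0.39890000224113464, -0.4004000127315521], [0.5758000016212463, -0.3582000136375427], [0.5356000065803528, -0.18950000405311584]]
188 ((0.4501616954803467, -0.22442634403705597), (0.10931596904993057, 0.007369238883256912), 13.406599998474121) [[0.3961000144481659, -0.23350000381469727], [0.3977999985218048, -0.24070000648498535], [0.5041999816894531, -0.21529999375343323], [0.5024999976158142, -0.20819999277591705]]
2946 ((0.4673866629600525, -0.2958623766899109), (0.18195763230323792, 0.17136722803115845), 13.252910614013672) [[0.35920000076293945, -0.23330000042915344], [0.398499995470047, -0.4000999927520752], [0.5756000280380249, -0.35839998722076416], [0.536300003528595, -0.1915999948978424]]
545 ((0.46747878193855286, -0.2962711453437805), (0.18144726753234863, 0.17061108350753784), 13.30558967590332) [[0.3596000075340271, -0.23409999907016754], [0.39879998564720154, -0.4002000093460083], [0.5753999948501587, -0.35839998722076416], [0.5360999703407288, -0.1923999935388565]]
bag [ 0.092 -0.528  0.021] [ 0.352 -0.217  0.222]
ball [ 0.197 -0.233  0.02 ] [0.424 0.016 0.17 ]
bot [ 0.395 -0.455  0.022] [ 0.453 -0.399  0.098]
tin [ 0.57  -0.362  0.02 ] [ 0.658 -0.293  0.107]
spool [ 0.553 -0.301  0.021] [ 0.608 -0.238  0.13 ]
```

View pics/top_crop.png

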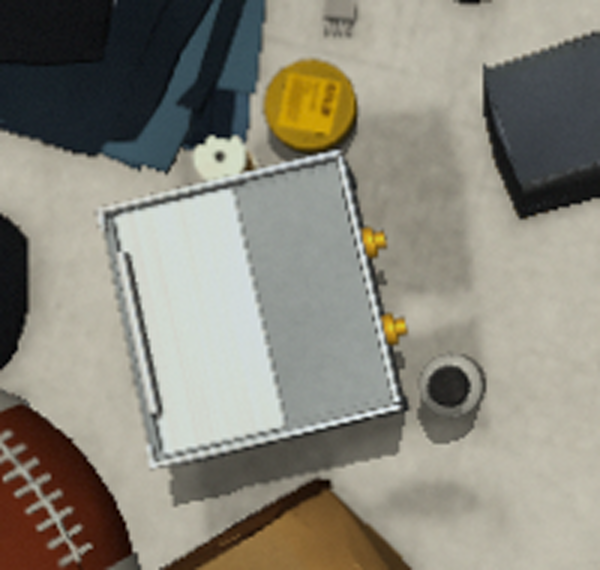

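Run:
```python
from h import *
ex=np.array([.2325,-.9726]);ey=np.array([.9726,.2325]);o=np.array([.4673,-.296])
best=None
for n in['top','scene']:
    c=snap(n);W,ok=world(c);P=W[ok];P=P[P[:,2]<.5]
    d=P[:,:2]-o;X=d@ex*1000;Y=d@ey*1000
    H,_,_=np.histogram2d(X,Y,bins=[1,1]) 
    print(n);ys=range(-170,160,30)
    print('     ',list(ys))
    for x in range(-240,200,30):
        row=[]
        for y in ys:
            m=(X>=x)&(X<x+30)&(Y>=y)&(Y<y+30);row.append(int(P[m,2].max()*1000) if m.any() else -1)
        print(x,row)
R=cv2.Rodrigues(np.zeros(3))[0]
print((np.array([.45,-.2244])-o)@ex,(np.array([.45,-.2244])-o)@ey)
def bw(x,y): return (o+x/1000*ex+y/1000*ey)
print(bw(-105,0),bw(-2,0))
```

```text
top
      [-170, -140, -110, -80, -50, -20, 10, 40, 70, 100, 130]
-240 [480, 167, 166, 164, 154, 134, 37, 37, 38, 39, 34]
-210 [164, 168, 167, 162, 151, 129, 32, 36, 36, 35, 32]
-180 [159, 164, 162, 156, 145, 105, 24, 30, 32, 29, 5]
-150 [149, 153, 148, 139, 91, 4, 4, 3, 4, 5, 133]
-120 [150, 98, 4, 5, 3, 3, 5, 2, 3, 145, 146]
-90 [154, 4, 107, 119, 121, 121, 121, 119, 109, 157, 152]
-60 [157, 153, 107, 104, 104, 103, 102, 105, 132, 169, 164]
-30 [154, 153, 107, 104, 104, 104, 104, 104, 131, 167, 168]
0 [151, 145, 106, 103, 103, 103, 102, 102, 109, 103, 139]
30 [132, 4, 106, 100, 100, 100, 100, 99, 108, 38, 106]
60 [4, 4, 106, 108, 106, 108, 108, 108, 109, 38, 38]
90 [5, 4, 98, 99, 81, 4, 81, 4, 4, 35, 38]
120 [4, 5, 96, 100, 3, 5, 5, 3, 6, 5, 4]
150 [5, 4, 4, 5, 5, 3, 5, 5, 4, 6, 5]
180 [3, 3, 5, 4, 4, 5, 136, 136, 137, 137, 4]
scene
      [-170, -140, -110, -80, -50, -20, 10, 40, 70, 100, 130]
-240 [482, 169, 168, 163, 154, 129, 39, 39, 40, 38, 35]
-210 [166, 169, 168, 163, 150, 127, 35, 36, 36, 36, 32]
-180 [163, 165, 162, 157, 140, 99, 27, 31, 32, 30, 4]
-150 [150, 151, 148, 138, -1, -1, -1, -1, -1, -1, 131]
-120 [151, 108, -1, -1, -1, -1, -1, -1, -1, 146, 145]
-90 [154, -1, 108, 121, 120, 122, 120, 121, 109, 157, 154]
-60 [156, -1, 108, 105, 103, 105, 105, 104, 130, 169, 163]
-30 [156, 153, 108, 105, 104, 104, 104, 104, 132, 169, 168]
0 [153, 147, 108, 103, 104, 105, 103, 103, 107, 137, 169]
30 [131, 101, 108, 101, 100, 100, 99, 100, 108, 39, 108]
60 [4, 4, 109, 108, 109, 109, 108, 107, 108, 38, 38]
90 [4, 4, 97, 96, 81, 5, 83, 5, 5, 38, 37]
120 [5, 4, 98, 96, 5, 5, 3, 4, 3, 3, -1]
150 [4, 5, 4, 5, 5, 5, 4, 3, -1, -1, -1]
180 [5, 4, 4, 5, 5, 4, 137, 137, 136, 138, -1]
-0.07366041 -0.00017897999999998327
[ 0.4428875 -0.193877 ] [ 0.466835  -0.2940548]
```

```bash
python3 -m jog '0 0 40 0 0 0 1;0 0 80 0 0 0 1;0 0 120 0 0 0 1;25 27 140 0 0 0 1;50 54 140 0 0 0 1;75 82 140 0 0 0 1;100 109 140 0 0 0 1;125 136 140 0 0 0 1;150 163 140 0 0 0 1;175 190 140 0 0 0 1' 20; python3 -m jog '25 27 0 0 0 0 1;50 54 0 0 0 0 1;75 82 0 0 0 0 1;100 109 0 0 0 0 1;125 136 0 0 0 0 1;135 147 0 0 0 0 1;135 147 0 0 0 0 1'
```

```text
time_s: 2.08
ee_pos: [0.3075, -0.3425, 0.3456]
eef_rot: [-1.57, 0.0, -2.9]
force: [0.2, -0.8, 0.3]
grip_width: 0.0308
time_s: 2.67
ee_pos: [0.444, -0.1932, 0.3454]
eef_rot: [-1.571, 0.0, -2.896]
force: [0.7, -1.1, -1.1]
grip_width: 0.0007
```

```bash
python3 -m jog '0 0 -40 0 0 0 1;0 0 -80 0 0 0 1;0 0 -120 0 0 0 1;0 0 -160 0 0 0 1;0 0 -200 0 0 0 1;0 0 -225 0 0 0 1;0 0 -239 0 0 0 1;0 0 -239 0 0 0 1'
python3 - <<'E'
from h import *
for n in['top','scene']:
    c=snap(n);a=c['img'][:,:,::-1][130:300,120:320];cv2.imwrite(f'pics/a_{n}.png',cv2.resize(a,None,fx=3,fy=3))
E
```

```text
time_s: 3.33
ee_pos: [0.4421, -0.1933, 0.1036]
eef_rot: [-1.574, -0.004, -2.897]
force: [-0.2, -0.9, 0.3]
grip_width: 0.0004
```

View pics/a_scene.png

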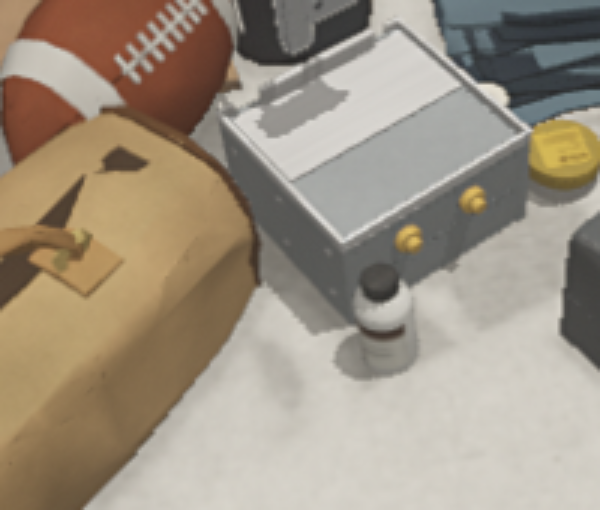

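The finger hangs just outside the lip and is clear of everything. Now I push along box +x.

```bash
python3 -m jog '1 -4 2 0 0 0 1;2 -8 2 0 0 0 1;3 -12 2 0 0 0 1;4 -17 2 0 0 0 1;5 -22 2 0 0 0 1;6 -27 2 0 0 0 1;8 -32 2 0 0 0 1;9 -37 2 0 0 0 1;10 -42 2 0 0 0 1;10 -42 2 0 0 0 1'
python3 - <<'E'
from h import *
ex=np.array([.2325,-.9726]);ey=np.array([.9726,.2325]);o=np.array([.4673,-.296])
d=get_obs()['ee_pos'][:2]-o;print(d@ex,d@ey)
c=snap('scene');a=c['img'][:,:,::-1][130:300,120:320];cv2.imwrite(f'pics/b.png',cv2.resize(a,None,fx=3,fy=3))
E
```

```text
time_s: 4.27
ee_pos: [0.454, -0.2369, 0.1091]
eef_rot: [-1.57, 0.0, -2.898]
force: [0.0, 0.2, -0.6]
grip_width: 0.0006
-0.060580791873729126 0.000827827775504458
```

View pics/b.png

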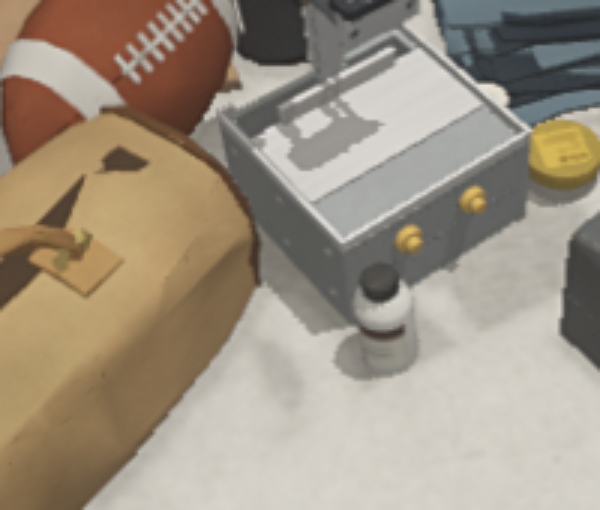

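```bash
python3 -m jog '1 -5 -2 0 0 0 1;2 -10 -2 0 0 0 1;4 -15 -2 0 0 0 1;5 -20 -2 0 0 0 1;6 -25 -2 0 0 0 1;7 -30 -2 0 0 0 1;8 -34 -2 0 0 0 1;9 -38 -2 0 0 0 1;10 -41 -2 0 0 0 1;10 -41 -2 0 0 0 1'; python3 -m jog '0 -1 0 0 0 0 1;1 -3 0 0 0 0 1;1 -4 0 0 0 0 1;1 -4 0 0 0 0 1'
python3 - <<'E'
from h import *
ex=np.array([.2325,-.9726]);ey=np.array([.9726,.2325]);o=np.array([.4673,-.296])
ob=get_obs();d=ob['ee_pos'][:2]-o;print(d@ex,d@ey,ob['force'])
c=snap('top');W,ok=world(c)
P=W[ok];d=P[:,:2]-o;X=d@ex;Y=d@ey
m=(abs(Y)<.053)&(abs(Y)>.03)&(X>-.08)&(X<.07)&(P[:,2]>.112)&(P[:,2]<.125)
print(m.sum(),np.percentile(X[m],[2,50,98]))
m=(abs(Y)<.07)&(X>-.08)&(X<.07)&(P[:,2]>.0985)&(P[:,2]<.103);print(np.percentile(X[m],[1,50,99]))
E
```

```text
time_s: 5.15
ee_pos: [0.4639, -0.278, 0.1068]
eef_rot: [-1.571, 0.0, -2.898]
force: [0.2, 1.5, 0.1]
grip_width: 0.0007
time_s: 5.48
ee_pos: [0.465, -0.2817, 0.1068]
eef_rot: [-1.571, 0.0, -2.898]
force: [0.4, 3.5, 0.6]
grip_width: 0.0004
-0.014468654049909574 0.0010784482943779206 [0.36040925 3.46211614 0.58945637]
38 [-0.00109502  0.00149496  0.00458635]
[0.00086637 0.03141601 0.06960149]
```

```bash
python3 -m jog '0 -1 0 0 0 0 1;1 -3 0 0 0 0 1;1 -3 0 0 0 0 1'
python3 - <<'E'
from h import *
ex=np.array([.2325,-.9726]);o=np.array([.4673,-.296])
print((get_obs()['ee_pos'][:2]-o)@ex)
E
python3 -m jog '-5 20 0 0 0 0 1;-10 40 0 0 0 0 1;-15 61 0 0 0 0 1;-24 100 40 0 0 0 1;-24 100 80 0 0 0 1;-24 120 110 0 0 0 1;-24 150 140 0 0 0 1;-24 170 150 0 0 0 1';python3 - <<'E'
from h import *
c=snap('top');W,ok=world(c);a=c['img'][:,:,::-1][170:300,140:270];cv2.imwrite(f'pics/c.png',cv2.resize(a,None,fx=4.5,fy=4.5,interpolation=cv2.INTER_CUBIC))
ex=np.array([.2325,-.9726]);ey=np.array([.9726,.2325]);o=np.array([.4673,-.296])
d=W[...,:2]-o;X=d@ex*1000;Y=d@ey*1000;z=W[...,2]*1000
for n in['tagged_end','plain_end','tagged_cock','cover']:
    for m in masks_of(n,'top'):
        k=m['mask']&ok;print(n,m['conf'],m['extent'],np.median(X[k]),np.median(Y[k]),np.median(z[k]))
P=ok&(X>-76)&(X<-4)&(abs(Y)<77)&(z>72)&(z<90)
im=np.zeros((400,400,3),np.uint8)
# box-frame map of the well
g=np.mgrid[-80:0:2,-80:80:2]
for lo in range(-78,-2,4):
    r=''
    for y in range(-78,80,4):
        m=ok&(abs(X-lo-2)<=2)&(abs(Y-y-2)<=2);r+=('%3d'%np.median(z[m]) if m.any() else ' --')
    print(lo,r)
E
```

```text
time_s: 5.78
ee_pos: [0.4653, -0.2819, 0.1065]
eef_rot: [-1.578, -0.001, -2.897]
force: [-6.3, 22.1, 9.7]
grip_width: 0.0006
-0.014187425027406532
time_s: 6.45
ee_pos: [0.442, -0.1111, 0.2609]
eef_rot: [-1.574, 0.004, -2.898]
force: [-0.2, 0.2, 0.1]
grip_width: 0.0004
tagged_end 0.65 [170.5, 218.6, 196.9, 225.4] -43.64527498677617 29.952501585122356 85.18417912599548
tagged_end 0.55 [192.5, 183.9, 251.5, 275.1] 39.06763775994555 -0.6849025123819796 99.89130120698859
plain_end 0.42 [177.8, 248.8, 203.4, 254.5] -36.908715508025 -32.76288809765294 83.9337178636616
tagged_cock 0.66 [167.3, 218.5, 198.8, 229.3] -35.45558974632285 29.310717853547576 84.08906245451809
cover 0.94 [192.0, 183.6, 249.9, 273.7] 38.75244058274697 -0.6827691048173505 99.89055653040243
cover 0.71 [363.6, 256.1, 394.8, 303.8] 336.6068854384437 -181.7558987521248 2.209226181742125
-78  48 48 47 48 46 47 48 47 47 48 47 47 47 47 46 47 49 48 48 46 47 56 47 47 47 47 48 48 49 47 47 46 46 46 48 46 51 47 47 72
-74  47 48 47 47 47 49 48 46 48 46 47 48 -- -- 48 48 48 47 45 46 46 50 46 47 47 46 48 48 -- -- -- 48 47 47 47 47 4
[... 1434 characters left out ...]
0 47 46 47 47 46 45 47 48 46 65 87 89 88 84 47 49 47 46 50 48 48 47 48 48 75
-22  49 47 47 48 46 46 48 47 63 86 86 86 83 47 48 47 47 49 47 46 47 46 46 51 67 85 89 85 87 50 48 47 47 47 46 48 48 49 47 75
-18  46 48 44 46 47 48 47 46 49 66 83 80 66 48 47 47 48 49 48 45 48 47 48 46 64 80 85 84 65 49 46 47 48 48 46 47 47 48 48 81
-14  45 45 50 47 47 46 48 46 48 62 64 65 60 45 49 48 49 49 50 47 45 48 47 46 60 63 65 65 58 48 49 47 44 47 50 45 47 47 46 72
-10  -- 47 49 -- -- -- 50 -- -- -- 63 -- -- -- -- -- -- -- -- -- -- -- -- -- -- 63 -- -- 61 -- -- -- -- -- -- -- 44 -- -- 79
-6  -- -- -- -- -- -- -- -- -- -- -- -- -- -- -- -- -- -- -- -- -- -- -- -- -- -- -- -- -- -- -- -- -- -- -- -- -- -- -- 87
```

View pics/c.png

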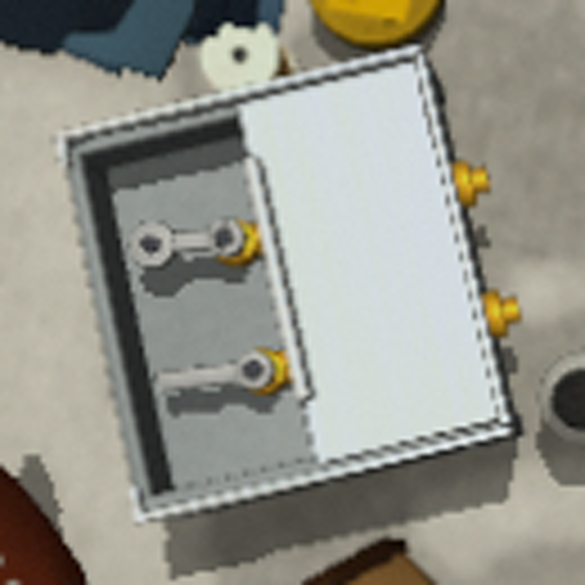

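Two levers show in the enlarged crop. The upper one ends in a round disc at about (152,243) px, with its cock at y=+28, so it is the tagged one. The lower one is a plain bar with its end at about (165,382), at y=-34, and must be left alone. The cover is at its stop.

Run:
```python
from h import *
ex=np.array([.2325,-.9726]);ey=np.array([.9726,.2325]);o=np.array([.4673,-.296])
bw=lambda p:(o+p[0]/1000*ex+p[1]/1000*ey)
t=get_obs()['ee_pos'];e=bw((-52,0));print('enter',e,(e-t[:2])*1000,78-t[2]*1000)
pts=[]
for th in [.1,.3,.5,.7,.9,1.1,1.3,1.45,1.57]:
    dr=np.array([-np.cos(th),np.sin(th)]);tg=np.array([np.sin(th),np.cos(th)])
    F=np.array([-23,28])+31*dr-(11+12.5*np.sin(th)+8*np.cos(th))*tg
    pts.append(F);print(th,F.round(1),((bw(F)-e)*1000).round(1))
for F in[(-44,57),(-42,57)]:print(F,((bw(F)-e)*1000).round(1))
```

```text
enter [ 0.45521   -0.2454248] [  14.07358284 -133.07325083] -177.82448633558573
0.1 [-55.9  11. ] [9.8 6.3]
0.3 [-59.2  15.8] [13.7 10.7]
0.5 [-61.7  21.8] [18.9 14.5]
0.7 [-62.9  28.7] [25.4 17.3]
0.9 [-62.5  36.3] [32.8 18.6]
1.1 [-60.   43.9] [40.9 18. ]
1.3 [-55.6  51.1] [48.9 15.4]
1.45 [-50.9  55.8] [54.6 11.9]
1.57 [-46.5  59. ] [58.6  8.4]
(-44, 57) [57.3  5.5]
(-42, 57) [57.8  3.5]
```

```bash
python3 -m jog '4 -35 0 0 0 0 1;8 -70 0 0 0 0 1;12 -105 0 0 0 0 1;14 -133 0 0 0 0 1;14 -133 -35 0 0 0 1;14 -133 -70 0 0 0 1;14 -133 -105 0 0 0 1;14 -133 -130 0 0 0 1;14 -133 -130 0 0 0 1'
python3 - <<'E'
from h import *
ex=np.array([.2325,-.9726]);ey=np.array([.9726,.2325]);o=np.array([.4673,-.296])
t=get_obs()['ee_pos'];d=t[:2]-o;print(d@ex,d@ey,t[2])
c=snap('scene');a=c['img'][:,:,::-1][130:250,180:320];cv2.imwrite(f'pics/d.png',cv2.resize(a,None,fx=4,fy=4,interpolation=cv2.INTER_CUBIC))
E
```

```text
time_s: 7.45
ee_pos: [0.4522, -0.2449, 0.1198]
eef_rot: [-1.585, -0.009, -2.899]
force: [-0.4, 1.3, -0.2]
grip_width: 0.0004
-0.053209212072571475 -0.0028265465149996854 0.11984121045676688
```

View pics/d.png

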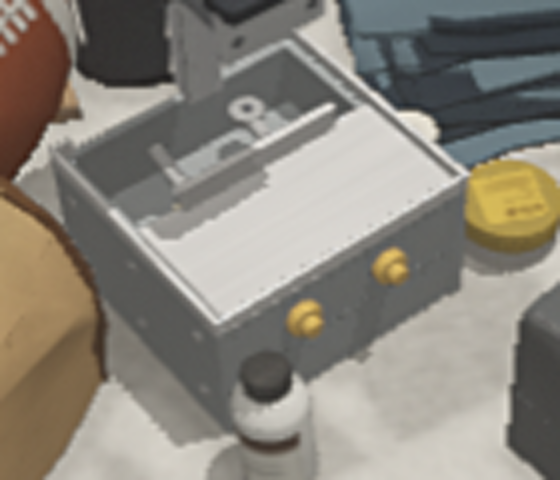

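```bash
python3 -m jog '3 0 -15 0 0 0 1;3 0 -30 0 0 0 1;3 0 -41 0 0 0 1;3 0 -41 0 0 0 1;3 0 -41 0 0 0 1;3 0 -41 0 0 0 1'
```

```text
time_s: 8.0
ee_pos: [0.457, -0.246, 0.0835]
eef_rot: [-1.581, -0.005, -2.899]
force: [-0.3, -0.1, 0.4]
grip_width: -0.0001
```

```bash
python3 -m jog '-2 1 -5 0 0 0 1;-2 1 -5 0 0 0 1;-2 1 -5 0 0 0 1'
```

```text
time_s: 8.25
ee_pos: [0.455, -0.2449, 0.0787]
eef_rot: [-1.581, -0.005, -2.898]
force: [-0.7, 0.6, -0.1]
grip_width: 0.0004
```

```bash
python3 -m jog '5 3 0 0 0 0 1;10 6 0 0 0 0 1;14 10 0 0 0 0 1;19 12 0 0 0 0 1;23 14 0 0 0 0 1;26 15 0 0 0 0 1;30 16 0 0 0 0 1;30 16 0 0 0 0 1'
python3 - <<'E'
from h import *
ex=np.array([.2325,-.9726]);ey=np.array([.9726,.2325]);o=np.array([.4673,-.296])
t=get_obs()['ee_pos'];d=t[:2]-o;print(d@ex,d@ey,t[2])
c=snap('scene');a=c['img'][:,:,::-1][130:250,180:320];cv2.imwrite(f'pics/e.png',cv2.resize(a,None,fx=4,fy=4,interpolation=cv2.INTER_CUBIC))
E
```

```text
time_s: 8.92
ee_pos: [0.4856, -0.2285, 0.0787]
eef_rot: [-1.581, -0.005, -2.898]
force: [-0.9, 1.7, 0.8]
grip_width: 0.0005
-0.06141887192363688 0.03351085350085964 0.07868232075616848
```

View pics/e.png

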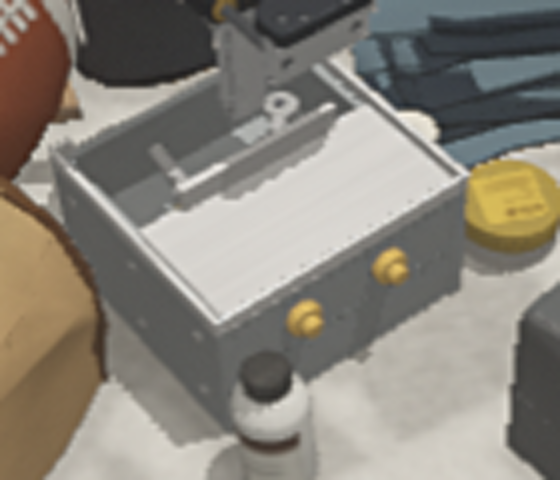

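```bash
python3 -m jog '5 1 0 0 0 0 1;10 1 0 0 0 0 1;14 0 0 0 0 0 1;18 -2 0 0 0 0 1;23 -5 0 0 0 0 1;26 -9 0 0 0 0 1;27 -11 0 0 0 0 1;27 -11 0 0 0 0 1;27 -12 0 0 0 0 1;27 -12 0 0 0 0 1'
python3 - <<'E'
from h import *
ex=np.array([.2325,-.9726]);ey=np.array([.9726,.2325]);o=np.array([.4673,-.296])
t=get_obs()['ee_pos'];d=t[:2]-o;print(d@ex,d@ey,t[2])
c=snap('scene');a=c['img'][:,:,::-1][130:250,180:320];cv2.imwrite(f'pics/f.png',cv2.resize(a,None,fx=4,fy=4,interpolation=cv2.INTER_CUBIC))
E
```

```text
time_s: 9.8
ee_pos: [0.5126, -0.2406, 0.0788]
eef_rot: [-1.581, -0.004, -2.898]
force: [0.9, 3.0, 3.0]
grip_width: 0.0002
-0.04337408138043599 0.056900466222137576 0.07880963598183204
```

View pics/f.png

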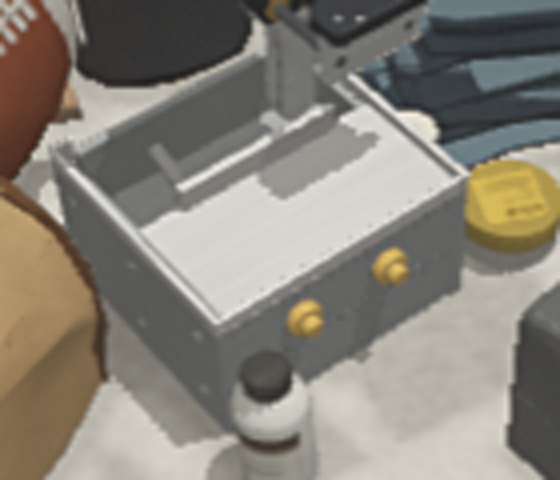

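```bash
python3 -m jog '0 -1 0 0 0 0 1;1 -3 0 0 0 0 1;1 -4 0 0 0 0 1;1 -4 0 0 0 0 1'
python3 - <<'E'
from h import *
ex=np.array([.2325,-.9726]);ey=np.array([.9726,.2325]);o=np.array([.4673,-.296])
t=get_obs()['ee_pos'];d=t[:2]-o;print(d@ex,d@ey,t[2])
E
```

```text
time_s: 10.18
ee_pos: [0.5132, -0.243, 0.0786]
eef_rot: [-1.584, -0.005, -2.898]
force: [-0.2, 15.8, 6.3]
grip_width: 0.0004
-0.0408754920420346 0.056966837320124274 0.07857235414497682
```

At the stop (15.8 N). I back off toward -x, rise and look.

```bash
python3 -m jog '-3 6 0 0 0 0 1;-5 12 0 0 0 0 1;-6 14 20 0 0 0 1;-6 14 50 0 0 0 1;-6 14 90 0 0 0 1;-10 50 120 0 0 0 1;-20 90 150 0 0 0 1;-30 130 180 0 0 0 1;-30 130 180 0 0 0 1'
python3 - <<'E'
from h import *
c=snap('top');W,ok=world(c);a=c['img'][:,:,::-1][145:295,140:290];cv2.imwrite(f'pics/g.png',cv2.resize(a,None,fx=4,fy=4,interpolation=cv2.INTER_CUBIC))
ex=np.array([.2325,-.9726]);ey=np.array([.9726,.2325]);o=np.array([.4673,-.296])
d=W[...,:2]-o;X=d@ex*1000;Y=d@ey*1000;z=W[...,2]*1000
for n in['tagged_end','plain_end','cover']:
    for m in masks_of(n,'top'):
        k=m['mask']&ok;print(n,m['conf'],m['extent'],np.median(X[k]),np.median(Y[k]),np.median(z[k]))
k=ok&(z>79)&(z<88)&(X>-70)&(X<-5)&(Y>48)&(Y<76);print('disc',k.sum(),X[k].mean(),np.percentile(X[k],[2,98]),np.percentile(Y[k],[2,98]))
k=ok&(z>79)&(z<88)&(X>-75)&(X<-50)&(Y<-10);print('plain',X[k].min(),Y[k].mean())
k=ok&(z>112)&(z<125)&(X>-70)&(X<20)&(abs(Y)<60);print('lip',np.median(X[k]))
print(get_obs()['force'])
E
```

```text
time_s: 10.93
ee_pos: [0.4825, -0.111, 0.2612]
eef_rot: [-1.583, -0.003, -2.897]
force: [0.4, -0.1, 0.9]
grip_width: 0.0004
tagged_end 0.61 [180.2, 200.3, 197.2, 224.7] -21.774116021242186 48.11360624185987 85.20609016044922
cover 0.94 [361.3, 256.5, 396.2, 304.7] 336.4884741951339 -183.15465037202958 2.341402983833084
cover 0.67 [197.0, 185.2, 252.0, 271.8] 39.51682045627434 -1.4455388116426369 99.77481376567121
disc 92 -21.555568537016256 [-30.97986806 -12.11974177] [49.25367809 71.17055189]
plain -73.85936393501223 -35.0159162981447
lip 1.433805938312918
[ 0.88073376 -0.01883051 -0.40049981]
```

View pics/g.png

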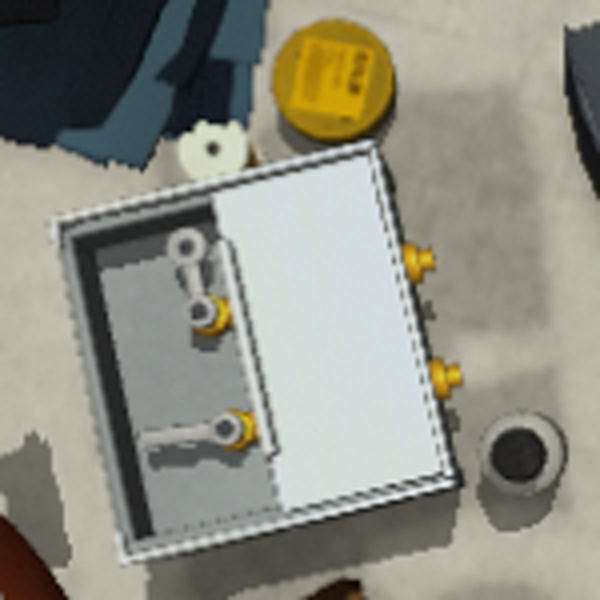

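```bash
python3 -c "
from station import *
print(hand_in(),get_obs()['time_s'])"
```

```text
the job is handed in; nothing more can be done
the job is handed in; nothing more can be done
```

The cover is pushed back to its rear stop and the round-ended lever is fully shut. I handed the job in at about 11 s on the robot's clock. `hand_in` gives no verdict, so the checks below are my own.

- **Cover:** I pushed it by the middle of its lip until it met the stop (about 23 N). The last picture puts its middle at about x = +40 mm, lying flat in its rails.
- **Tagged lever:** I pushed the disc round to its stop (about 16 N). The disc centre was then within about 2 mm of the turning axis in x, pointing to +y, so about 1.57 rad.
- **Plain lever:** it looks the same in the pictures before and after. I did not measure it precisely. Its far end was poorly seen by the range camera, and the detector missed it in the last picture.
- **Bystanders:** the spool, tin and bottle look unmoved. I checked this by eye only.
- **Arm:** it was clear above and outside the box when I handed in, with the wrist force about zero.

The only detector misreads were the small look-alike plate on the table, reported as the cover, and the cover itself, reported once as the round end. I told them apart by position and size.

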